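# Slide a sprung workpiece under the leaf spring of a hold-down fixture

## Task

Load the honey-coloured wooden workpiece into the spring hold-down fixture: with the fingertips, press it down on its sprung bed and, keeping it pressed, slide it along the track under the blue bars and the steel leaf spring until its nose is fully home against the red end stop. Only press and push the workpiece, never lift it; leave the other things on the bench alone, and take the hand away at the end.

Things in the scene. Friction and masses are not known exactly. Their poses are not given: they have to be found in the camera images.
- fixture: Fixed track: dark steel base 82 x 330 x 4 mm, aluminium rails 53 mm apart (73 over all), 27 mm high before the bars. Origin on the bench (z = 0), centre line, under the front face of the first blue bar; y = feed direction (base y = -225 to +105 mm), x across. White sprung bed from y = -221 to +79, top 22 mm above the bench at rest
- entry (a point): Centre of the lower front edge of the first blue bar, 34 mm above the bench. Two blue bars cross the track, at y = 0 to 16 and 56 to 72 mm of the fixture; undersides 34 mm, tops 46 mm above the bench (screw heads to 49 mm)
- stop (a point): Point on the face of the red end stop, at y = 82.5 mm of the fixture, 34 mm above the bench; the stop is 38 mm high. The workpiece is home when its nose touches this face: then its origin is at y = 0 of the fixture
- workpiece: Honey-coloured wooden blank 50 (x) x 165 (y) x 18 mm, 0.16 kg, loose on the bed before the bars, its y along the fixture's y. Origin: centre of underside; nose y = +82.5 mm (last 14 mm of it only 14.5 thick), tail -82.5. At rest its top is 40 mm above the bench, 6 mm too high for the bars: it must be pressed down 6 to 10 mm to enter
- press_spot (a point): Place to press: on the workpiece's flat top (y = -56 mm, 18 mm above its underside), on the 46 mm long free deck behind the dark push cleat. The cleat, 46 mm wide and 10 mm high, crosses the top at y = -36 to -24 mm; its rear face can be pushed. Home, it stays 24 mm short of the first bar
- bed (a joint): How far the bed under the workpiece is pressed down, m: 0 at rest, 0.010 at its lower stop. Moves straight down without tilting; about 6 N to start, 0.6 N more per mm (12 N at the stop). When the workpiece is home and let go, the bed holds it up against the bars at about 0.006
- leaf (a joint): Steel leaf spring, 20 mm wide, fixed to the rear face of the first blue bar and slanting down in the feed direction, tip at y = 46 mm and 28 mm above the bench; angle by which it is raised, rad: 0 when free, about 0.2 when the workpiece is held below it against the bars. It presses on the work with 2 to 5 N
- sanding_block: brown cork sanding block 65 x 110 x 35 mm, loose bystander; origin: centre of underside
- masking_tape: roll of masking tape, 105 mm across, 24 mm high, loose bystander; origin: centre of underside
- wax_tin: round blue and white tin, 83 mm across, 30 mm high, loose bystander; origin: centre of underside

How it is judged (in metres and radians):
On the way, in this order (a step that is already met when the one before it is completed fails the run):
1. the fingers press the workpiece down at least 5 mm while its nose is still before, or less than 14 mm under, the first bar (value of joint bed above 0.005 m and contact force between the fingers and workpiece above 4 N and y of workpiece in the frame of fixture below -0.069 m), for 0.1 s.
2. the fingers slide the workpiece on, bed down, and its nose raises the leaf spring before it is home (value of joint leaf above 0.04 rad and value of joint bed above 0.005 m and contact force between the fingers and workpiece above 3 N and y of workpiece in the frame of fixture below -0.003 m), for 0.1 s.
At the end, for the whole second after the job is handed in: the workpiece's nose is within 3 mm of the end stop, the workpiece lies flat and straight in the track below both bars (bed held down more than 4 mm, leaf spring raised more than 0.04 rad) and is at rest (y of workpiece in the frame of fixture above -0.003 m and value of joint bed above 0.004 m and value of joint leaf above 0.04 rad and angle between workpiece's own z axis and vertical below 0.05 rad and angle between the y axis of workpiece and the y axis of fixture, either way round below 0.06 rad and linear speed of workpiece below 0.01 m/s); the robot touches nothing.
It fails at once if the workpiece is lifted (more than 5 mm above its rest height on the bed) or tipped more than 0.2 rad (height (world z) of workpiece above 0.027 m or angle between workpiece's own z axis and vertical above 0.2 rad).
It fails at once if a bystander is moved more than 15 mm (distance of any of sanding_block, masking_tape, wax_tin from where it was at the start of the episode above 0.015 m).
It also fails if it takes over 35 s, if anything falls off the work surface, if the arm or the gripper's body presses on something with over 40 N, if the wrist force passes 120 N, or if a joint passes its speed limit or range.

## Robot

A 6-joint arm with a two-finger parallel gripper is mounted at the origin on the work surface; the furniture and walls round the work are solid. World frame = base frame: x ahead of the robot, y to its left, z up, the work surface at z = 0. Lengths are in mm, angles in rad, forces in N, time in s.
With the tool pointing down it reaches from about 275 to 825 mm from the base axis. Payload 4.9 kg.
Tool frame: the origin (TCP) lies at the very end of the fingers, on their centre line; the grasp point (between the pads) lies 19 mm behind it; z points along the fingers, y is the line along which they close (so a half turn about z gives the same grasp; the last joint's range is limited). The gripper opens to 85 mm and grips with 20 to 120 N. Pads are 22 mm wide; open, the fingers measure 114 mm over their backs; the gripper's body (76 mm by 85 mm) begins 54 mm behind the grasp point. The pads swing forward as they close: fully open they stand 13 mm farther back than shut.
Start: joints at [1.035, 0.326, -0.193, 1.052, 0, 1.437], TCP at [215.088, 506.217, 231.281] pointing down, gripper open.
Joint ranges: [-2.65, 2.65], [-0.97, 1.79], [-1.3, 1.35], [-1.93, 2.1], [-1.47, 1.37], [-3.14, 3.14]. Speed limits (rad/s): [2.57, 2.57, 3.14, 3.14, 3.14, 3.14].

## Interface

Orientations are given as [roll, pitch, yaw] about the fixed x, y, z axes, in that order (R = Rz(yaw) Ry(pitch) Rx(roll)).
In Python, from bench import bot, solve_ik, imaging gives the robot as it stands. Calls block until the motion is done:
- bot.move_ptp(position, orientation): joint-space move of the TCP to a pose.
- bot.movel(position, rot=None, max_speed=150, threshold=None): straight line of the TCP; rot=None keeps the orientation; max_speed is the mean speed in mm/s. With threshold (N) it stops when the force on the tool has changed by that much, and returns True; else False.
- bot.move_j(angles): joint-space move.
- bot.grip(opening, effort=None): opening from 0.0 (shut) to 1.0 (fully open); effort is the grip in N (None keeps the last); returns when the fingers have stopped.
- bot.dwell(seconds).
- solve_ik(position, orientation): joint angles nearest the present ones, or None.
- bot.get_state(): the state.
- imaging.capture(name): name is "scene" or "top"; returns the picture (400x640x3 uint8, blue, green, red); there is no depth.
- imaging.camera_model(name): a dict with "K" (3x3 intrinsics, pixels), "k1" (the pictures are not rectified: a ray, as slopes to the right and down, at radius r is drawn at 1 + k1 r^2 times it, then the intrinsics apply), "position" and "rotation" of the camera in the world. Camera axes: x right, y up, looking along -z (the intrinsics and any distortion apply to the point x, -y, -z); pixel columns grow to the right and rows downward; lengths in mm; the calibration is good to about 2 mm. A picture is of the moment at which its call begins. camera_model takes no time and is no camera call.
A pose or a line that the arm cannot do raises bot.IKError and nothing moves.
- bot.sign_off(): hands the job in; it is judged then, once.
The state is a dict: "t": time; "qpos": joint angles; "joint_velocities": joint speeds; "effort": joint torques, N m; "tcp_pos": TCP position; "orientation": TCP orientation; "contact_force": force on the tool from outside, world axes, zero at the start; "wrist_torque": the same for the moment, N m; "opening": opening from 0.0 (shut) to 1.0 (fully open); "gripper_force": force on a finger pad.
Only numpy, scipy, OpenCV 4.12 (cv2) and the standard library are available. Lean on these libraries where they do the work, as an engineer would, in place of code of your own. Each camera call takes 0.05 s, during which the arm holds its last target. There are 200 camera calls.

## Working session

There is one attempt and no reset: what is moved stays moved. The work goes in short steps, each a Python script; the robot and the scene stay as the last script left them, time stands still between calls to the robot, and variables do not carry over. Pictures are saved under pics/ and viewed, at most 10 in all, crops included, and the job is handed in when it is done.

```bash
ls; mkdir -p pics
python3 - <<'E'
from bench import bot, imaging
import cv2
for n in ("scene","top"):
    cv2.imwrite(f"pics/{n}0.png", imaging.capture(n)); m=imaging.camera_model(n); print(n,m)
s=bot.get_state(); print(s)
E
```

```text
pics
scene {'K': array([[446.07828204,   0.        , 325.93904791],
       [  0.        , 446.07828204, 196.37125399],
       [  0.        ,   0.        ,   1.        ]]), 'k1': -0.06484152876214189, 'position': array([-163.45800488, -630.30546858,  796.65333564]), 'rotation': array([ 0.82946085,  0.02053191, -0.81075029])}
top {'K': array([[465.09290763,   0.        , 320.03991822],
       [  0.        , 465.09290763, 205.3095322 ],
       [  0.        ,   0.        ,   1.        ]]), 'k1': -0.046507417137947996, 'position': array([ 155.35323224,  -15.07477345, 1256.48304003]), 'rotation': array([ 0.22806246,  0.00240446, -1.63286377])}
{'t': 0.1, 'qpos': array([ 1.03481612e+00,  3.26872130e-01, -1.93481753e-01,  1.05202080e+00,
       -2.03783212e-05,  1.43660729e+00]), 'joint_velocities': array([-0.0016571 , -0.00230726,  0.00276596, -0.00111857, -0.00085153,
        0.00039897]), 'effort': array([ 6.94582013e-04, -4.44238722e+01,  2.63039070e+01,  7.86835706e-03,
       -9.94110155e-05, -3.76587209e-06]), 'tcp_pos': array([214.80399246, 505.7442451 , 230.57967122]), 'orientation': array([-3.14002575e+00, -1.90968632e-04,  2.73980135e+00]), 'contact_force': array([0.73491934, 0.30523523, 0.00359443]), 'wrist_torque': array([ 0.02547987,  0.00293497, -0.01304223]), 'gripper_force': 0.0, 'opening': 0.9974826381681372}
```

View pics/scene0.png

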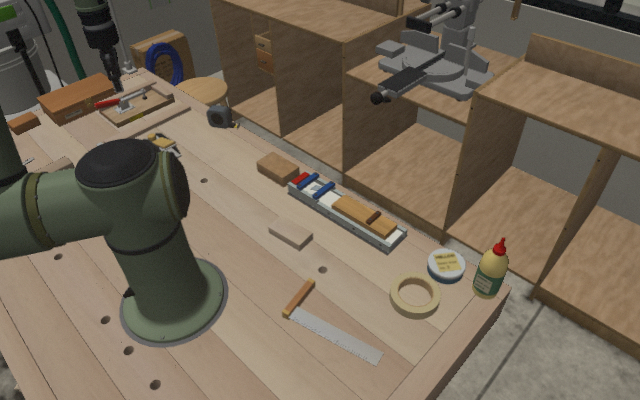

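View pics/top0.png

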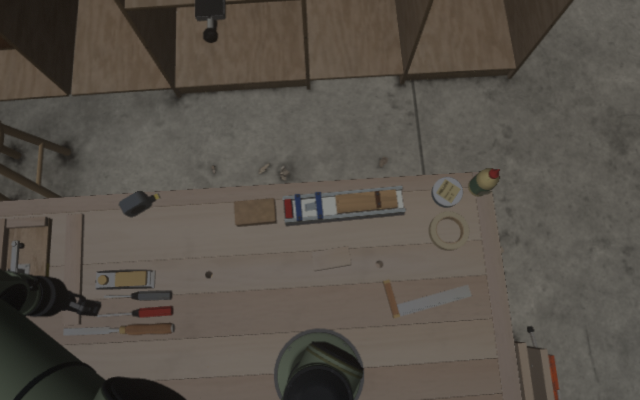

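The scene view shows the track running from the red stop (300,181) past the blue bars to the workpiece, which spans about (333–395, 200–235) with its cleat at (374,216). In the top view, the stop is at (289,208), the bars at x≈298 and 319, and the cleat at (379,200). The feed runs roughly along world +y. I'll zoom in on both views.

```bash
cat > h.py <<'E'
import numpy as np, cv2
from scipy.spatial.transform import Rotation as Ro
from bench import bot, imaging
def ray(name, uv):
    m=imaging.camera_model(name); R=Ro.from_euler('xyz',m['rotation']).as_matrix()
    p=cv2.undistortPoints(np.array([[uv]],float),m['K'],np.array([m['k1'],0,0,0.]))[0,0]
    return m['position'], R@np.array([p[0],-p[1],-1.])
def plane(name, uv, z):
    o,d=ray(name,uv); return o+d*(z-o[2])/d[2]
def tri(a,b):   # a: scene pixel, b: top pixel -> point, gap
    o1,d1=ray('scene',a); o2,d2=ray('top',b)
    t=np.linalg.lstsq(np.c_[d1,-d2],o2-o1,rcond=None)[0]
    p,q=o1+d1*t[0],o2+d2*t[1]; return (p+q)/2,np.linalg.norm(p-q)
E
python3 - <<'E'
import cv2,numpy as np
a=cv2.imread('pics/scene0.png')[165:260,280:415]; b=cv2.imread('pics/top0.png')[180:230,275:410]
a=cv2.resize(a,(756,532-100+100),interpolation=cv2.INTER_CUBIC)[:,:]; 
cv2.imwrite('pics/za.png',a)
cv2.imwrite('pics/zb.png',cv2.resize(b,(756,280),interpolation=cv2.INTER_CUBIC))
E
```

```text
(no output)
```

View pics/za.png

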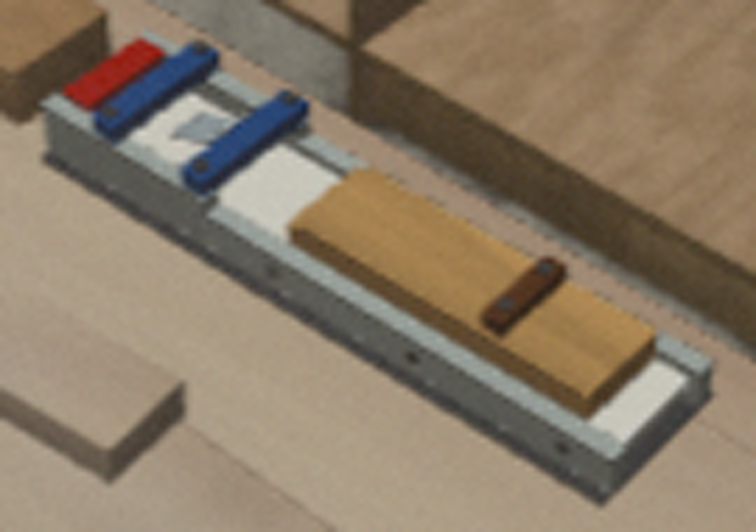

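View pics/zb.png

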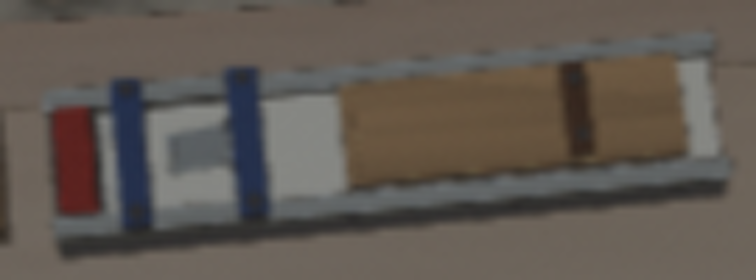

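The zooms give clear colours. In both views the cleat is dark brown, there are two blue bars, a red stop, and the honey block on the white bed, with about 37 mm between its nose and the first bar. Next I'll build the masks and triangulate.

```bash
cat >> h.py <<'E'
ROI={'scene':(280,165,415,260),'top':(275,180,410,230)}
def feats(name,img):
    x0,y0,x1,y1=ROI[name]; S=4
    im=cv2.resize(img[y0:y1,x0:x1],None,fx=S,fy=S,interpolation=cv2.INTER_CUBIC)
    h,s,v=[c.astype(int) for c in cv2.split(cv2.cvtColor(im,cv2.COLOR_BGR2HSV))]
    vm=np.percentile(v,90)
    M=dict(blue=(h>100)&(h<130)&(s>110), red=((h<6)|(h>172))&(s>150)&(v>.4*vm),
           honey=(h>8)&(h<25)&(s>95)&(v>.3*vm), cleat=(h<16)&(s>95)&(v<.5*vm)&(v>.12*vm))
    out={}
    for k,m in M.items():
        n,l,st,c=cv2.connectedComponentsWithStats(cv2.morphologyEx(m.astype('u1'),cv2.MORPH_OPEN,np.ones((3,3))))
        out[k]=[(int(st[i,4]),((c[i]+.5)/S-.5+[x0,y0]).round(2).tolist(),
                 ((cv2.boxPoints(cv2.minAreaRect(np.argwhere(l==i)[:,::-1].astype('f4')))+.5)/S-.5+[x0,y0]).round(1).tolist()) for i in np.argsort(-st[1:,4])[:3]+1 if st[i,4]>60]
    return out
E
python3 - <<'E'
from h import *
for n in ('scene','top'):
    for k,v in feats(n,cv2.imread(f'pics/{n}0.png')).items():
        for i in v: print(n,k,*i)
E
```

```text
scene blue 1559 [323.31, 189.12] [[311.2, 194.2], [331.7, 179.7], [334.8, 184.1], [314.3, 198.6]]
scene blue 1438 [307.29, 179.89] [[295.7, 184.8], [315.8, 170.9], [318.6, 174.9], [298.4, 188.8]]
scene red 1457 [299.71, 177.67] [[290.6, 180.4], [305.7, 170.0], [308.9, 174.7], [293.9, 185.1]]
scene honey 19251 [364.62, 216.07] [[330.3, 206.8], [341.4, 188.3], [399.0, 222.8], [387.9, 241.4]]
scene honey 14369 [377.64, 197.02] [[322.8, 173.6], [332.0, 157.3], [423.3, 209.3], [414.0, 225.5]]
scene honey 4593 [287.48, 172.97] [[279.6, 164.6], [298.4, 164.6], [298.4, 185.9], [279.6, 185.9]]
scene cleat 994 [373.11, 217.93] [[365.2, 221.6], [377.8, 209.9], [381.3, 213.7], [368.7, 225.4]]
scene cleat 116 [347.03, 178.8] [[346.1, 176.6], [348.1, 176.6], [348.1, 181.4], [346.1, 181.4]]
scene cleat 77 [282.48, 184.26] [[280.1, 184.0], [280.7, 182.5], [284.9, 184.3], [284.3, 185.8]]
top blue 1155 [318.55, 203.92] [[315.6, 194.6], [319.7, 194.3], [321.4, 213.6], [317.4, 214.0]]
top blue 1124 [297.83, 205.86] [[295.0, 196.4], [299.3, 196.1], [300.4, 215.7], [296.1, 216.0]]
top red 1532 [288.01, 208.23] [[284.5, 199.6], [290.2, 199.2], [291.7, 216.7], [286.0, 217.2]]
top honey 15071 [365.91, 200.94] [[335.9, 195.1], [394.8, 189.7], [396.4, 206.7], [337.5, 212.2]]
top cleat 187 [377.79, 198.38] [[376.2, 195.2], [378.2, 194.8], [379.4, 201.6], [377.4, 202.0]]
top cleat 65 [378.32, 205.8] [[377.1, 205.1], [379.6, 205.1], [379.6, 206.6], [377.1, 206.6]]
```

Run:
```python
from h import *
np.set_printoptions(precision=1,suppress=True)
P={'bar1':((323.31,189.12),(318.55,203.92)),'bar2':((307.29,179.89),(297.83,205.86)),'red':((299.71,177.67),(288.01,208.23)),
'noseN':((331.8,205.7),(337,212.8)),'noseF':((342.5,195.4),(336.2,195.3)),'tailF':((397,224.8),(396,190)),'tailN':((385,236.1),(397,207)),
'cleat':((373.4,217.3),(378.2,199.8))}
Q={k:tri(*v) for k,v in P.items()}
for k,v in Q.items(): print(k,v[0],v[1])
print('top-plane')
for k,z in (('bar1',44),('bar2',44),('red',38),('cleat',48),('noseN',40),('noseF',40),('tailN',40),('tailF',40)):
    print(k,plane('top',P[k][1],z)[:2],plane('scene',P[k][0],z)[:2])
```

```text
bar1 [441.  -25.6  39.8] 1.0017739321690529
bar2 [438.9  30.3  40.2] 1.3441668549066543
red [435.8  57.   34.5] 0.2730399342927432
noseN [417.4 -74.9  28.8] 2.485139357728011
noseF [462.3 -74.2  33.9] 3.5345896257404044
tailF [ 468.3 -238.6   36.2] 0.8244272122964577
tailN [ 422.4 -237.8   33. ] 2.787152749979372
cleat [ 442.3 -186.9   45.2] 2.0497871092531135
top-plane
bar1 [440.5 -25.9] [437.2 -28.8]
bar2 [438.6  29.8] [435.3  27.3]
red [435.1  56.7] [433.   53.9]
cleat [ 440.8 -185.8] [ 441.1 -189. ]
noseN [414.  -73.7] [410.1 -83.6]
noseF [462.3 -74.9] [455.6 -77.9]
tailN [ 419.8 -235.6] [ 418.3 -242.1]
tailF [ 466.9 -237.6] [ 465.5 -240.7]
```

Triangulated heights agree with the text: the bars come out near 40, the cleat near 45 and the workpiece top in the mid-30s. The bar line and the workpiece edges both put the feed yaw at about 0.036. The workpiece origin sits about 122 mm short of home, and the press spot is near (442.5, -213). Next I'll move above it, feel for the top and press.

```bash
cat >> h.py <<'E'
YAW=0.036; ORI=[np.pi,0,np.pi/2+YAW]
F=np.array([-np.sin(YAW),np.cos(YAW),0]); PRESS=np.array([442.6,-213.,0])
def st(tag):
    s=bot.get_state(); print(tag,'t',round(s['t'],2),'tcp',s['tcp_pos'].round(1),'f',s['contact_force'].round(1),'rpy',s['orientation'].round(3)); return s
E
python3 - <<'E'
from h import *
bot.grip(0.0)
bot.move_ptp(list(PRESS+[0,0,150]),ORI); st('above')
bot.movel(list(PRESS+[0,0,60]),max_speed=120); st('60')
print(bot.movel(list(PRESS+[0,0,33]),max_speed=20,threshold=3)); st('touch')
for n in ('scene','top'): cv2.imwrite(f"pics/{n}1.png", imaging.capture(n))
a=cv2.imread('pics/scene1.png')[150:270,270:430]
cv2.imwrite('pics/za1.png',cv2.resize(a,(800,600),interpolation=cv2.INTER_CUBIC))
E
```

```text
above t 3.54 tcp [ 442.9 -212.4  150.1] f [0.7 0.4 0.2] rpy [ 3.141 -0.     1.608]
60 t 4.44 tcp [ 443.1 -213.2   60.5] f [-0.1 -0.1  0.6] rpy [3.141e+00 1.000e-03 1.607e+00]
True
touch t 5.42 tcp [ 442.5 -213.    38.6] f [-0.  -0.2  5. ] rpy [-3.141 -0.     1.607]
```

View pics/za1.png

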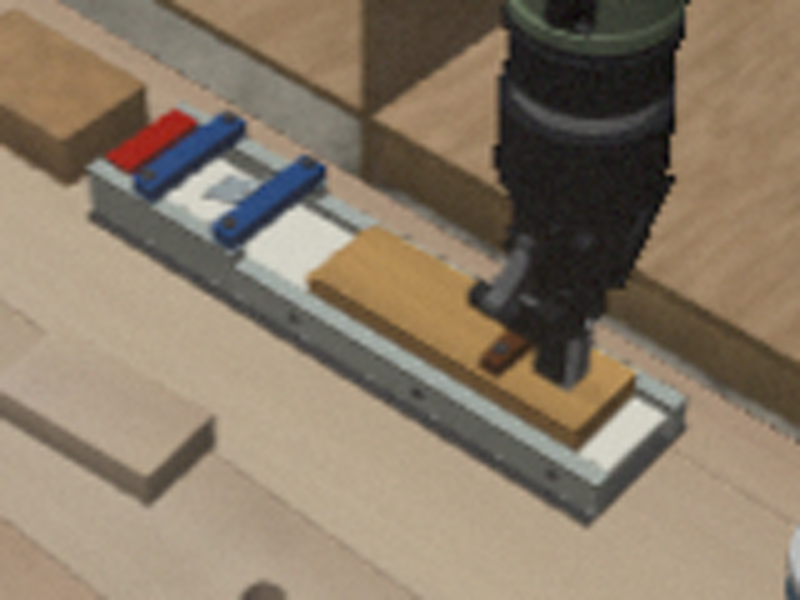

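The zoomed view shows the shut fingertips on the deck at about (565,365), just behind the cleat at (505,350) and centred between the rails. Touch came at z≈39. I'll press about 8 mm, wait, then slide 30 mm and check.

Run:
```python
from h import *
p=PRESS.copy(); p[2]=31.5
bot.movel(list(p),max_speed=20); bot.dwell(.3); s=st('pressed')
if 8<s['contact_force'][2]<25:
    p=p+12*F; bot.movel(list(p),max_speed=25); st('slid12')
    p=p+14*F; print(bot.movel(list(p),max_speed=25,threshold=15)); bot.dwell(.2); st('slid26')
```

```text
pressed t 6.33 tcp [ 442.5 -212.9   31.9] f [-0.2  0.4  8.6] rpy [-3.140e+00 -1.000e-03  1.607e+00]
slid12 t 6.96 tcp [ 443.5 -202.9   32.5] f [-1.1 -3.3  7. ] rpy [3.141e+00 3.000e-03 1.606e+00]
False
slid26 t 7.87 tcp [ 443.1 -188.9   32.5] f [ 0.3 -2.3  7.5] rpy [3.141e+00 3.000e-03 1.606e+00]
```

Run:
```python
from h import *
s=bot.get_state(); p=PRESS+26*F
for z in (30.5,29.5):
    p[2]=z; bot.movel(list(p),max_speed=15); bot.dwell(.2); s=st(z)
    if s['contact_force'][2]>11: break
img=imaging.capture('scene'); cv2.imwrite('pics/scene2.png',img)
cv2.imwrite('pics/za2.png',cv2.resize(img[150:270,270:430],(800,600),interpolation=cv2.INTER_CUBIC))
```

```text
30.5 t 8.32 tcp [ 443.1 -188.9   31.6] f [ 0.7 -3.4  7.9] rpy [3.141e+00 3.000e-03 1.606e+00]
29.5 t 8.77 tcp [ 443.1 -188.9   30.6] f [-0.1 -3.1  9.3] rpy [3.141e+00 3.000e-03 1.606e+00]
```

View pics/za2.png

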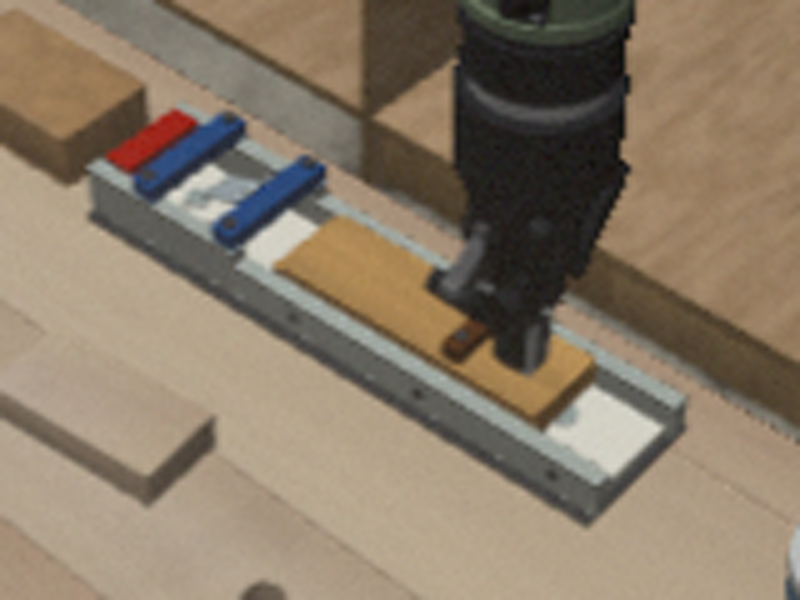

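The workpiece has moved with the fingers and sits low in the track, with its nose at about (300,245) and the bed visibly lowered. Next I'll slide it in, stopping on force.

Run:
```python
from h import *
for d in (46,66,86,106):
    p=PRESS+d*F; p[2]=29.3
    hit=bot.movel(list(p),max_speed=30,threshold=15); s=st((d,hit))
    if hit: break
img=imaging.capture('scene'); cv2.imwrite('pics/scene3.png',img)
cv2.imwrite('pics/za3.png',cv2.resize(img[150:270,270:430],(800,600),interpolation=cv2.INTER_CUBIC))
```

```text
(46, False) t 9.63 tcp [ 442.5 -169.2   30.5] f [-0.4 -3.2 10. ] rpy [3.14  0.004 1.606]
(66, False) t 10.45 tcp [ 441.9 -149.2   30.5] f [ 0.2 -4.7  9.7] rpy [3.14  0.004 1.606]
(86, False) t 11.27 tcp [ 441.2 -129.1   30.4] f [ 0.6 -3.7  8.5] rpy [3.14  0.004 1.606]
(106, False) t 12.08 tcp [ 440.6 -109.3   30.3] f [ 0.4 -5.   7.4] rpy [3.14  0.004 1.606]
```

View pics/za3.png

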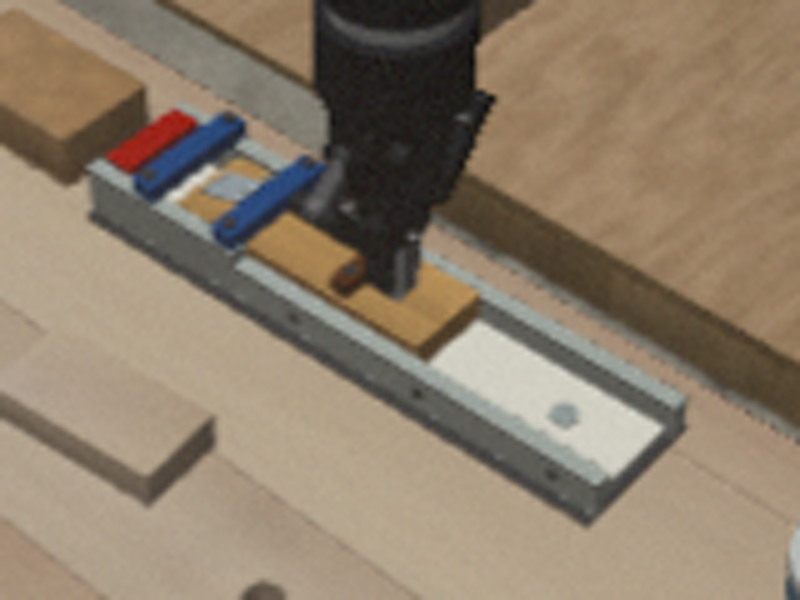

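The nose is now under the leaf, near the second bar at (190,200), straight and low. I'll push on to the stop.

Run:
```python
from h import *
p=PRESS+138*F; p[2]=29.3
hit=bot.movel(list(p),max_speed=20,threshold=12); bot.dwell(.2); s=st(hit)
img=imaging.capture('scene'); cv2.imwrite('pics/scene4.png',img)
cv2.imwrite('pics/za4.png',cv2.resize(img[150:270,270:430],(800,600),interpolation=cv2.INTER_CUBIC))
```

```text
True t 13.68 tcp [439.6 -83.   30.5] f [-1.   0.1  4.8] rpy [3.141 0.013 1.605]
```

View pics/za4.png

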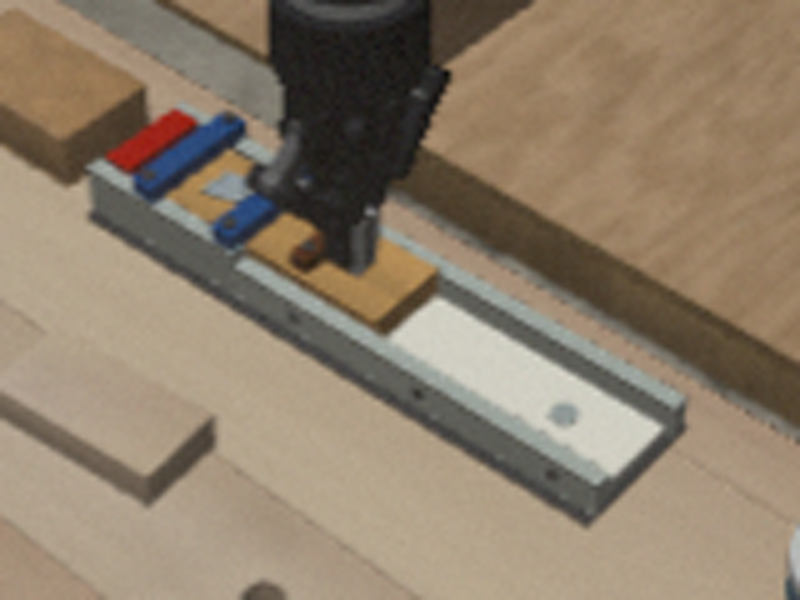

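The nose is under the second bar, and the fingers have slid up to the cleat at (310,250), with a hit at about 130 mm. I'll push once more to confirm it's against the stop.

Run:
```python
from h import *
c=bot.get_state()['tcp_pos']
p=c+8*F; p[2]=29.8
hit=bot.movel(list(p),max_speed=10,threshold=22); s=st(('push',hit)); bot.dwell(.3); s=st('held')
q=s['tcp_pos']-2*F; q[2]=30.5
bot.movel(list(q),max_speed=20); st('back')
q[2]=120; bot.movel(list(q),max_speed=60); q-=150*F; q[2]=200; bot.movel(list(q),max_speed=200); st('clear')
img=imaging.capture('scene'); cv2.imwrite('pics/scene5.png',img); cv2.imwrite('pics/top5.png',imaging.capture('top'))
cv2.imwrite('pics/za5.png',cv2.resize(img[150:270,270:430],(800,600),interpolation=cv2.INTER_CUBIC))
t=cv2.imread('pics/top5.png')
for n,i in (('scene',img),('top',t)):
    f=feats(n,i)
    for k in ('blue','red','honey','cleat'): print(n,k,[(a[0],a[1]) for a in f[k]])
```

```text
('push', True) t 14.44 tcp [439.7 -83.1  30.8] f [-0.4 -1.1  4.4] rpy [-3.14   0.031  1.601]
held t 14.74 tcp [439.7 -83.1  30.8] f [-0.8 -2.8  5.2] rpy [-3.14   0.031  1.601]
back t 15.01 tcp [439.7 -83.9  30.5] f [-0.8  2.8  7.5] rpy [-3.141  0.027  1.602]
clear t 17.65 tcp [ 444.6 -234.   199.3] f [-1.1 -0.  -1.2] rpy [-3.139  0.029  1.602]
scene blue [(1563, [323.42, 189.09]), (1468, [307.41, 179.82])]
scene red [(1460, [299.72, 177.67])]
scene honey [(13339, [378.38, 197.67]), (8644, [338.72, 201.78]), (4803, [287.61, 173.09])]
scene cleat [(889, [334.88, 197.07]), (315, [289.54, 176.66]), (233, [295.28, 171.82])]
top blue [(1328, [318.63, 204.33]), (1285, [297.93, 206.43])]
top red [(1589, [287.92, 208.3])]
top honey [(3219, [329.84, 202.69]), (889, [308.26, 212.28]), (658, [306.92, 199.86])]
top cleat [(181, [332.96, 202.89])]
```

View pics/za5.png

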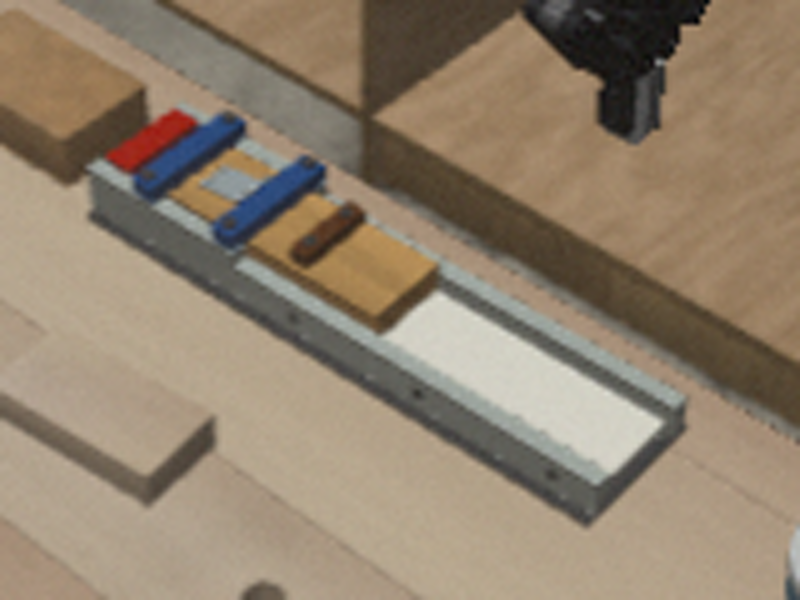

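The workpiece is under both bars and the leaf at (230,185), with the hand clear. To confirm it's home, I'll measure the cleat-to-bar distance in both views. It should be 38 mm between centres.

Run:
```python
from h import *
np.set_printoptions(precision=1,suppress=True)
c,g=tri((334.88,197.07),(333.1,203.6)); b,_=tri((323.42,189.09),(318.63,204.33)); r,_=tri((299.72,177.67),(287.92,208.3))
print(c,g,b,r,'cleat-bar',(b-c)@F,'red-cleat',(r-c)@F)
for n,cp,bp in (('scene',(334.88,197.07),(323.42,189.09)),('top',(333.1,203.6),(318.63,204.33))):
    print(n,(plane(n,bp,43)-plane(n,cp,42))@F)
# moved distance of cleat, same view
print('moved top',(plane('top',(333.0,202.89),43)-plane('top',(377.79,198.38),48))@F,'scene',(plane('scene',(334.88,197.07),42)-plane('scene',(373.11,217.93),48))@F)
# profile across the gap cleat front / bar front and tail edge along the track axis in the top view
t=cv2.imread('pics/top5.png').astype(int)
for name,im,row in (('top',t,202),('top',t,205)):
    print(row,[tuple(im[row,x]) for x in range(314,358,1)].__len__(), [int(im[row,x,0]) for x in range(312,360)],[int(im[row,x,2]) for x in range(312,360)])
```

```text
[440.8 -65.2  36.5] 0.3391074438353229 [440.2 -26.1  40.4] [435.8  57.1  34.3] cleat-bar 39.13931619416535 red-cleat 122.48018245492287
scene 41.16358405420412
top 38.84610056040838
moved top 120.42012835410253 scene 120.38934351571068
202 44 [97, 97, 91, 82, 86, 89, 88, 88, 89, 78, 67, 72, 73, 72, 73, 72, 72, 71, 60, 42, 36, 34, 37, 54, 68, 69, 64, 56, 53, 54, 54, 55, 56, 56, 57, 57, 57, 57, 57, 58, 58, 58, 59, 61, 61, 61, 62, 62] [111, 110, 98, 72, 53, 40, 39, 39, 41, 60, 96, 117, 119, 119, 119, 118, 118, 116, 101, 74, 63, 60, 66, 92, 112, 112, 98, 73, 59, 58, 59, 58, 60, 60, 61, 62, 61, 61, 62, 62, 62, 62, 63, 65, 66, 66, 66, 66]
205 44 [115, 115, 114, 107, 96, 89, 89, 89, 87, 78, 69, 71, 72, 71, 72, 71, 70, 69, 61, 44, 35, 33, 34, 44, 50, 50, 48, 44, 39, 35, 33, 33, 32, 32, 31, 31, 32, 31, 31, 32, 31, 31, 33, 31, 32, 32, 32, 33] [106, 106, 105, 97, 73, 44, 39, 39, 39, 52, 90, 115, 117, 117, 117, 117, 116, 114, 100, 75, 63, 60, 61, 71, 72, 61, 53, 47, 41, 37, 34, 34, 33, 32, 32, 32, 32, 32, 32, 32, 32, 31, 33, 32, 32, 32, 33, 33]
```

Run:
```python
from h import *
q=bot.get_state()['tcp_pos'].copy(); q[1]-=60; q[0]-=60; q[2]=230; bot.movel(list(q),max_speed=200)
bot.dwell(.5); st('away')
t=np.mean([imaging.capture('top') for _ in range(8)],0); o=cv2.imread('pics/top0.png')
cv2.imwrite('pics/top6.png',t)
for r in (204,207,210):
    print(r,'before',o[r,286:299].tolist()); print(r,'now',t[r,286:299].round().astype(int).tolist())
```

```text
away t 18.85 tcp [ 384.8 -293.5  229.9] f [-0.1  1.1 -0.8] rpy [-3.14   0.03   1.602]
204 before [[32, 35, 91], [33, 34, 90], [31, 34, 90], [31, 34, 89], [30, 34, 83], [37, 39, 65], [69, 70, 74], [107, 109, 109], [112, 112, 110], [89, 78, 72], [77, 52, 41], [75, 47, 36], [74, 47, 36]]
204 now [[35, 39, 107], [35, 38, 107], [35, 38, 107], [35, 38, 106], [37, 43, 100], [58, 75, 106], [75, 98, 120], [80, 104, 124], [80, 96, 110], [81, 70, 72], [88, 57, 45], [89, 56, 41], [88, 56, 41]]
207 before [[32, 34, 90], [30, 34, 90], [30, 33, 90], [31, 34, 90], [31, 34, 89], [33, 36, 73], [55, 57, 63], [101, 104, 103], [124, 128, 127], [108, 104, 101], [80, 57, 49], [75, 48, 37], [76, 49, 37]]
207 now [[36, 38, 106], [34, 38, 107], [34, 38, 106], [35, 38, 106], [37, 41, 106], [50, 64, 106], [66, 88, 111], [73, 98, 120], [75, 98, 119], [82, 82, 94], [89, 59, 50], [89, 55, 40], [89, 56, 41]]
210 before [[30, 33, 88], [32, 35, 91], [31, 34, 90], [31, 35, 91], [31, 34, 91], [30, 32, 75], [46, 47, 55], [96, 98, 98], [125, 129, 127], [114, 109, 106], [86, 66, 56], [76, 49, 38], [75, 48, 36]]
210 now [[35, 38, 105], [34, 38, 106], [34, 38, 106], [34, 37, 106], [35, 40, 108], [42, 51, 99], [59, 77, 101], [68, 91, 112], [71, 93, 113], [81, 86, 98], [87, 64, 57], [89, 56, 42], [89, 56, 41]][ WARN:0@2.411] global loadsave.cpp:1063 imwrite_ Unsupported depth image for selected encoder is fallbacked to CV_8U.
```

The strip between the second bar and the red stop was white before. It's now wood colour right up to the red face, with no gap or shadow, so the nose is against the stop. I'll hand the job in.

```bash
python3 -c "
from bench import bot
print(bot.sign_off())"
```

```text
the job is handed in; nothing more can be done
None
```

I pressed the workpiece down and slid it under both bars and the leaf spring to the red end stop, withdrew the hand and handed the job in at about 19 s; the last top-view image shows wood right up to the stop face with no gap, but sign-off returned no verdict.

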